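Switch the mini centrifuge off and open its sprung lid

ROBOT

A 7-joint arm with a two-finger parallel gripper is mounted at the origin on a cart in front of the work surface, level with it; the furniture and walls round the work are solid. World frame = base frame: x ahead of the robot, y to its left, z up, the work surface at z = 0. Lengths are in mm, angles in rad, forces in N, time in s.
With the tool pointing down it reaches from about 425 to 875 mm from the base axis. Payload 4.7 kg.
Tool frame: the origin (TCP) lies at the very end of the fingers, on their centre line; the grasp point (between the pads) lies 19 mm behind it; z points along the fingers, x is the direction in which the jaws open and shut, and the axes are right-handed (so a half turn about z gives the same grasp; the last joint's range is limited). The gripper opens to 85 mm and grips with 20 to 120 N. Pads are 22 mm wide; open, the fingers measure 114 mm over their backs; the gripper's body (76 mm by 85 mm) begins 54 mm behind the grasp point. The pads swing forward as they close: fully open they stand 13 mm farther back than shut.
Start: joints at [-1.241, 0.321, -0.07, 1.45, 0.023, 1.371, -0.057], TCP at [201.902, 617.868, 231.349] pointing down, gripper open.
Joint ranges: [-2.86, 2.86], [-0.3, 2.09], [-1.38, 1.24], [0.06, 2.45], [-1.56, 4.7], [0.09, 2.05], [-2.69, 2.69]. Speed limits (rad/s): [2.57, 2.57, 3.14, 3.14, 3.14, 3.14, 3.14].

INTERFACE

Orientations are given as a rotation vector (axis times angle).
In Python, from rig import ctrl, vision, job_done gives the robot as it stands.
- The arm moves only by the tool servo_tool, never from a script. Its argument "targets" is a list that holds one entry, the list of rows, each a list of 7 numbers: the turn, a rotation vector about the tool's x, y, z in rad, then the shift along the tool's x, y, z in cm, then the finger opening in cm, from 0 to 8.54. A call has 1 to 5 rows; each row is the pose to reach, as a shift and turn from the pose commanded when the call began, along the tool's axes at that moment; what a row does not reach only later rows make up. A row lasts 1/8 s, in which the tool goes at most 62.5 mm and 10.7 degrees, less where a joint would pass 70% of its speed; a pose out of reach is approached as far as the arm can. A call with a gripper value outside its range is refused whole. The fingers move at their own pace and stop on an object; "grip_force" is the grip in N (left out, the last holds). Time passes only in rows, so rows that repeat a pose let the fingers close. It gives the time, the measured TCP pose, the force and the opening at its end, in the units of the state.
- ctrl.observe(): the state, without advancing time (a new reading comes with each control period).
- vision.get_image(name): name is "side" or "top" or "wrist"; returns the picture (480x640x3 uint8, red, green, blue); there is no depth.
- vision.get_calibration(name): a dict with "K" (3x3 intrinsics, pixels), "R" (3x3) and "t" (3): a world point X has camera coordinates R X + t. Camera axes: x right, y down, z forward; pixel columns grow to the right and rows downward; lengths in mm; the calibration is good to about 2 mm. A picture is of the moment at which its call begins: read the wrist's pose just before it. get_calibration takes no time and is no camera call; for the wrist camera it gives the pose at the moment of the call.
- job_done(): hands the job in, once; it reports no verdict.
The state is a dict: "t": time; "joint_positions": joint angles; "joint_velocities": joint speeds; "effort": joint torques, N m; "ee_pos": TCP position; "ee_rot": TCP orientation; "contact_force": force on the tool from outside, world axes, zero at the start; "torque": the same for the moment, N m; "gripper_width": finger opening in mm.
Only numpy, scipy, OpenCV 4.12 (cv2) and the standard library are available. Lean on these libraries where they do the work, as an engineer would, in place of code of your own. Each camera call takes 0.05 s, during which the arm holds its last target.

TASK

The run is over: switch the mini centrifuge off by pressing down the raised half of its rocker switch, then press the release tab at its front so that the lid springs up, and push the lid right back to its stop so that it stays fully open for taking the tubes out. Switch it off before you open it. Nothing is to be picked up: leave the centrifuge standing where it is and the things round it undisturbed.

Things in the scene. Friction and masses are not known exactly. Their poses are not given: they have to be found in the camera images.
- centrifuge: Mini centrifuge, off-white, loose on rubber feet, 2.6 kg. Base 242 mm deep (x -150 to +92), 150 wide, its deck 50 mm above the desk; on it a drum, 147 mm across, rim at 82 mm, and a clear domed lid with grey rim, top at 118 mm. Origin: on the desk under the drum's axis. Axes: +x from front to back (the front with tab and switch looks to -x, roughly to the robot), +y left seen from the robot, z up.
- power_switch (a joint): Rocker switch on the deck, robot's right of the tab: black rocker 18 mm (x) by 36 mm (y), centre at x -122, y -50 mm of the centrifuge. 0 rad = on (outer, right half proud), 0.30 rad = off (outer half down, inner half proud). Snaps over at half way (0.15) and stays; about 5 N on the middle of the raised half flips it.
- switch_raised_half (a point): Middle of the top face of the rocker's outer (right) half, the one that stands proud at the start and is to be pressed down: about 63 mm above the desk, at x -122, y -60 mm of the centrifuge. It goes down about 3 mm when the switch flips.
- release_tab (a joint): Release tab, one rocking black piece at the middle of the front: a ribbed finger pad and behind it an upright claw (22 mm wide, top 94 mm above the desk) that holds the lid's lip. 0 rad = at rest, grows as the pad is pressed, 0.17 at its stop (pad down about 6 mm); the claw lets go from about 0.10. Spring: 2 N to start, 5 N at the stop; returns by itself.
- tab_pad (a point): Middle of the top face of the tab's finger pad (36 mm in x, 32 mm in y), 60 mm above the desk, at x -128, y 0 of the centrifuge. The claw's front face stands 32 mm behind it (towards +x) and tilts up to 8 mm towards it while the tab is pressed.
- lid (a joint): Lid hinge at the back of the drum, parallel to the centrifuge's y. 0 rad = shut and latched; when the claw lets go, spring pins lift the lid to about 0.45 rad in 0.4 s, where it rests; 1.75 = fully open at its stop, just past upright. Past about 1.5 it falls to the stop and stays; let go lower it falls back to 0.45. Weighs 0.11 kg; 1 to 2 N at the lip moves it.
- lid_lip (a point): Middle of the front edge of the lid's lip, a grey tongue 36 mm wide and 5 mm thick, the point of the lid farthest from the hinge (170 mm). Lid shut: x -88, z 86 mm of the centrifuge; sprung up: about x -70, z 160 mm; fully open: about x +109, z 258 mm.
- lid_hinge (a point): A point on the lid's hinge axis, mid-way across: x +82, y 0, z 90 mm of the centrifuge.
- bottle: Bystander: amber bottle with white cap, 41 mm wide, 82 mm tall, standing left of the centrifuge. Origin: centre of its underside.
- dropper: Bystander: white dropper bottle, 41 mm wide, 118 mm tall, standing right of the drum. Origin: centre of its underside.
- mailer: Bystander: blue slide box, 31 x 83 x 22 mm, lying left of the centrifuge's front. Origin: centre of its underside.
- pen: Bystander: marker pen, 130 mm long, 16 mm thick, lying right of the centrifuge. Origin: centre of its underside.
- slides: Bystander: bundle of glass slides in a paper band, 29 x 78 x 21 mm, farther left. Origin: centre of its underside.
- forceps: Bystander: steel tweezers, 120 mm long, 8 mm high, farther left in front. Origin: centre of its underside.

How it is judged (in metres and radians):
On the way, in this order (a step that is already met when the one before it is completed fails the run):
1. the switch is flipped to off with the lid still shut (value of joint power_switch above 0.24 rad and value of joint lid below 0.05 rad), for 0.1 s.
2. the release tab is pressed until its claw lets go (value of joint release_tab above 0.095 rad).
3. the lid springs up (value of joint lid above 0.3 rad), for 0.1 s.
4. the lid is pushed back to its stop (value of joint lid above 1.68 rad), for 0.2 s.
At the end, for the whole second after the job is handed in: Switch off (joint past 0.24 rad), lid resting fully open (past 1.68 of 1.75 rad), tab sprung back, centrifuge level on its feet within 30 mm of where it stood, the six things round it within 25 mm of theirs and the bottles upright (value of joint power_switch above 0.24 rad and value of joint lid above 1.68 rad and velocity of joint lid below 0.1 rad/s and value of joint release_tab below 0.03 rad and distance of centrifuge from where it was at the start of the episode below 0.03 m and angle between centrifuge's own z axis and vertical below 0.03 rad and height (world z) of centrifuge below 0.006 m and linear speed of centrifuge below 0.02 m/s and distance of each of bottle, mailer, dropper, pen, slides, forceps from where it was at the start of the episode below 0.025 m and angle between each of bottle, dropper's own z axis and vertical below 0.2 rad); the robot touches nothing.
It fails at once if the lid is opened while the centrifuge is still switched on (value of joint lid above 0.1 rad and value of joint power_switch below 0.15 rad).
It fails at once if the centrifuge is shoved more than 30 mm, tipped more than 0.12 rad or lifted more than 15 mm (distance of centrifuge from where it was at the start of the episode above 0.03 m or angle between centrifuge's own z axis and vertical above 0.12 rad or height (world z) of centrifuge above 0.015 m).
It fails at once if one of the things standing round the centrifuge is moved more than 25 mm or lifted (distance of any of bottle, mailer, dropper, pen, slides, forceps from where it was at the start of the episode above 0.025 m or height (world z) of any of bottle, mailer, dropper, pen, slides, forceps above 0.012 m).
It fails at once if a bottle is tipped over (angle between any of bottle, dropper's own z axis and vertical above 0.4 rad).
It also fails if it takes over 45 s, if anything falls off the work surface, if the arm or the gripper's body presses on something with over 40 N, if the wrist force passes 120 N, or if a joint passes its speed limit or range.

## Working session

There is one attempt and no reset: what is moved stays moved. The work goes in short steps, Python scripts to look and compute and a tool call to move; the robot and the scene stay as the last step left them, time stands still between calls to the robot, and variables do not carry over. Pictures are saved under pics/ and viewed, and the job is handed in when it is done.

Besides the shell and the picture viewer there is one more tool, called after "Call:" by a JSON object that holds its "fn" and its "kwargs". servo_tool: Moves the arm, as the interface text tells. Its arguments: {"type":"object","properties":{"targets":{"type":"array","items":{"type":"array","items":{"type":"array","items":{"type":"number"}}}},"grip_force":{"type":"number"}},"required":["targets"]}

```bash
ls; mkdir -p pics; python3 - <<'E'
from rig import ctrl, vision
import cv2
s=ctrl.observe(); print(s)
for n in ("side","top"):
    im=vision.get_image(n); cv2.imwrite(f"pics/{n}0.png",im[:,:,::-1]); c=vision.get_calibration(n); print(n,c)
E
```

```text
pics
{'t': 0.0, 'joint_positions': array([-1.24090045,  0.32181523, -0.07004753,  1.45171799,  0.0225864 ,
        1.37075436, -0.05688766]), 'joint_velocities': array([ 0.00093598,  0.00022799,  0.0008127 , -0.00095727, -0.00044839,
        0.00133634, -0.00066403]), 'effort': array([ 2.81142211e-04, -4.93578386e+01, -3.82468114e-01, -3.14338589e+01,
        1.28758309e-02,  1.13090069e-02, -2.52184134e-05]), 'ee_pos': array([201.76811341, 617.32082408, 230.20664177]), 'ee_rot': array([ 2.54213646e+00,  1.84380514e+00, -2.33375619e-03]), 'contact_force': array([-0.23610949,  0.66010841, -0.07223203]), 'torque': array([-0.02179049,  0.02927832, -0.04148018]), 'gripper_width': 85.36224183044106}
side {'K': array([[516.6192829 ,   0.        , 325.08658844],
       [  0.        , 516.6192829 , 243.67303698],
       [  0.        ,   0.        ,   1.        ]]), 'R': array([[-0.9386513 , -0.34481649, -0.00594287],
       [-0.15376933,  0.43388745, -0.88774809],
       [ 0.30868872, -0.83237207, -0.46029122]]), 't': array([578.06916156,  80.55896257, 901.98987226])}
top {'K': array([[554.21438202,   0.        , 312.11151401],
       [  0.        , 554.21438202, 242.34369567],
       [  0.        ,   0.        ,   1.        ]]), 'R': array([[ 0.00950999, -0.99993684,  0.00598936],
       [-0.99597397, -0.01000588, -0.08908269],
       [ 0.089137  , -0.00511807, -0.99600623]]), 't': array([192.2115262 , 560.42649722, 970.54016693])}
```

View pics/side0.png

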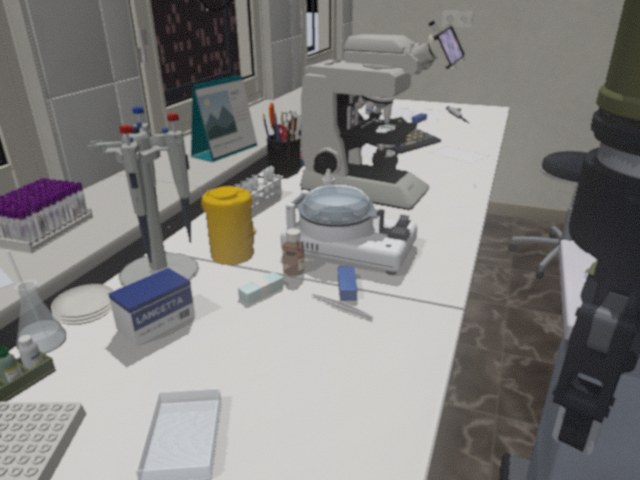

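View pics/top0.png

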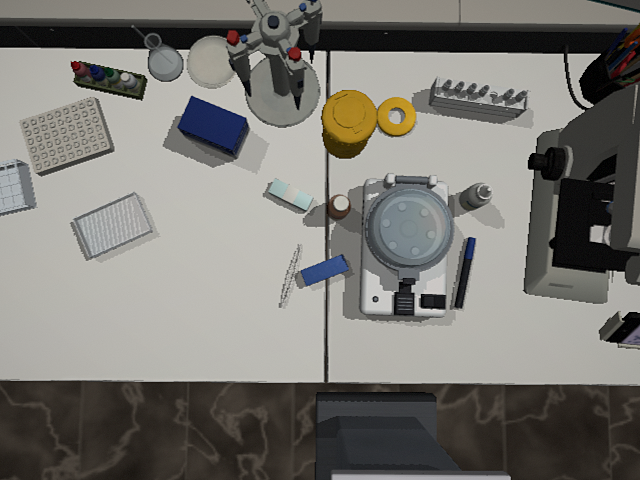

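The side view shows the centrifuge near (350,230). In the top view it sits at (405,245), with the tab at (404,300), the switch at (432,301), the dropper at (477,195) and the pen at (465,272).

```bash
python3 - <<'E'
import cv2
im=cv2.imread("pics/top0.png"); cv2.imwrite("pics/topz.png",cv2.resize(im[170:330,320:510],None,fx=4,fy=3.7,interpolation=cv2.INTER_CUBIC)[:, :])
im=cv2.imread("pics/side0.png"); cv2.imwrite("pics/sidez.png",cv2.resize(im[170:310,270:440],None,fx=4,fy=4,interpolation=cv2.INTER_CUBIC))
E
```

```text
(no output)
```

View pics/topz.png

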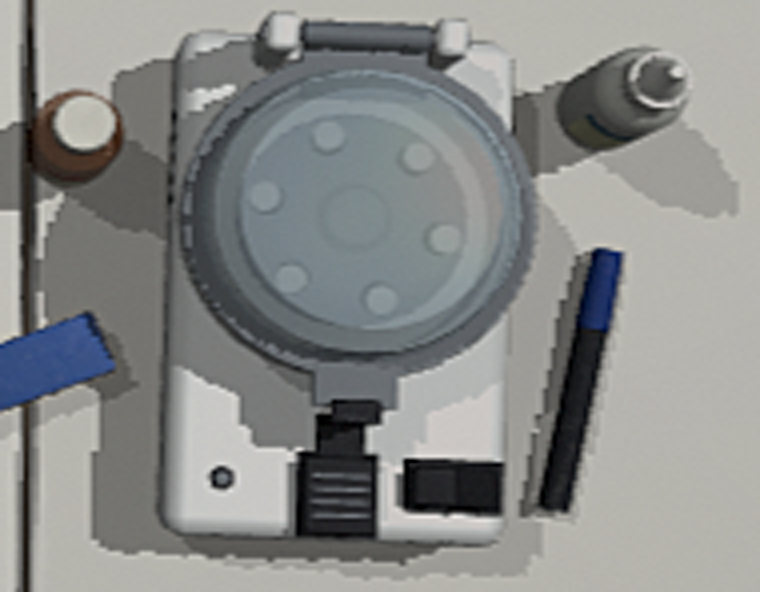

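View pics/sidez.png

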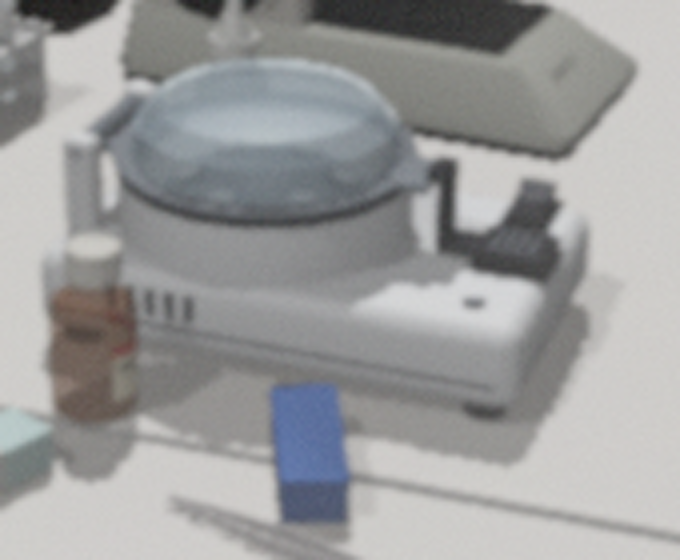

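```bash
cat > h.py <<'E'
import numpy as np
def cast(c,px,z):
    K,R,t=c["K"],c["R"],c["t"]; C=-R.T@t; d=R.T@np.linalg.inv(K)@np.array([px[0],px[1],1.]); return C+d*(z-C[2])/d[2]
def proj(c,X):
    v=c["K"]@(c["R"]@np.asarray(X,float)+c["t"]); return v[:2]/v[2]
E
python3 - <<'E'
from rig import vision; from h import *
c=vision.get_calibration("top")
zz=lambda u,v:(320+u/4-.5+.125,170+v/3.7-.5+.135)
for n,u,v,z in [("pad",338,496,60),("padL",298,496,60),("padR",376,496,60),("sw_black_c",452,486,60),("sw_outer",479,487,63),("claw",355,412,94),("hingeL",300,37,92),("hingeR",440,40,92),("deckBL",178,60,48),("deckFL",162,510,48),("deckBR",515,60,48),("deckFR",503,520,48),("front mid",330,540,45),("lidrimL",182,216,86),("lidrimR",537,216,86),("dropper cap",675,72,118),("bottle cap",85,122,82),("pen top",605,250,12),("pen bot",555,512,12)]:
    print(n,cast(c,zz(u,v),z).round(1))
E
```

```text
pad [451.3  39.   60. ]
padL [451.1  56.2  60. ]
padR [451.4  22.7  60. ]
sw_black_c [456.3 -10.   60. ]
sw_outer [456.  -20.9  63. ]
claw [489.5  37.6  94. ]
hingeL [660.4  59.5  92. ]
hingeR [6.596e+02 2.000e-01 9.200e+01]
deckBL [657.7 106.7  48. ]
deckFL [443.8 113.4  48. ]
deckBR [659.3 -42.6  48. ]
deckFR [440.5 -34.7  48. ]
front mid [430.4  40.   45. ]
lidrimL [578.2 108.7  86. ]
lidrimR [579.7 -41.4  86. ]
dropper cap [640.9 -90.6 118. ]
bottle cap [621.8 149.7  82. ]
pen top [571.9 -91.6  12. ]
pen bot [443.5 -67.   12. ]
```

The readings agree: the centrifuge origin is near (579, 34) with yaw about −0.035. Pad-to-switch spacing and deck width match the given sizes. I'll write a planning helper next.

```bash
cat >> h.py <<'E'
import json,os
from scipy.spatial.transform import Rotation as Ro, Slerp
O=np.array([579.,34.3,0]); YAW=-0.035
def loc(p): 
    return Ro.from_rotvec([0,0,YAW]).apply(p)+O
def tolocal(p): return Ro.from_rotvec([0,0,-YAW]).apply(np.asarray(p)-O)
def ori(phi):
    c,s=np.cos(phi),np.sin(phi)
    return Ro.from_rotvec([0,0,YAW])*Ro.from_matrix(np.array([[0,1,0],[c,0,s],[s,0,-c]]).T)
def cmd():
    if os.path.exists("cmd.json"):
        d=json.load(open("cmd.json")); return np.array(d[0]),Ro.from_rotvec(d[1])
    return np.array([201.902,617.868,231.349]),Ro.from_rotvec([2.54213646,1.84380514,0])
def apply(row):  # record a commanded row
    p,R=cmd(); q=p+R.apply(np.array(row[3:6])*10); R2=R*Ro.from_rotvec(row[:3])
    json.dump([q.tolist(),R2.as_rotvec().tolist()],open("cmd.json","w"))
def plan(goals,open_cm=0,step=55,ang=9.5,p=None,R=None):
    """goals: list of (worldpos, Rot). prints calls of rows"""
    if p is None: p,R=cmd()
    poses=[]
    a,A=p,R
    for g,G in goals:
        n=max(1,int(np.ceil(max(np.linalg.norm(g-a)/step,np.degrees((A.inv()*G).magnitude())/ang))))
        sl=Slerp([0,1],Ro.concatenate([A,G]))
        poses+=[(a+(g-a)*k/n,sl(k/n)) for k in range(1,n+1)]
        a,A=g,G
    p0,R0=p,R
    for i in range(0,len(poses),5):
        rows=[]
        for q,Q in poses[i:i+5]:
            rows.append(np.r_[np.round((R0.inv()*Q).as_rotvec(),3),np.round(R0.inv().apply(q-p0)/10,2),open_cm].tolist())
        print(json.dumps(rows))
        l=rows[-1]; p0,R0=p0+R0.apply(np.array(l[3:6])*10),R0*Ro.from_rotvec(l[:3])
E
python3 - <<'E'
from h import *
plan([(np.array([330,300,240.]),ori(.15)),(loc([-118,-64,120]),ori(.26))])
E
```

```text
[[-0.021, 0.003, -0.04, -3.75, 3.15, -0.12, 0.0], [-0.042, 0.006, -0.08, -7.5, 6.3, -0.24, 0.0], [-0.063, 0.009, -0.12, -11.24, 9.45, -0.35, 0.0], [-0.085, 0.013, -0.16, -14.99, 12.6, -0.47, 0.0], [-0.106, 0.016, -0.2, -18.74, 15.75, -0.59, 0.0]]
[[-0.021, 0.003, -0.04, -4.3, 2.34, 0.11, 0.0], [-0.042, 0.006, -0.08, -8.6, 4.68, 0.22, 0.0], [-0.058, 0.007, -0.08, -13.02, 6.85, 2.16, 0.0], [-0.074, 0.007, -0.08, -17.43, 9.02, 4.1, 0.0], [-0.089, 0.008, -0.08, -21.85, 11.19, 6.04, 0.0]]
[[-0.016, -0.0, -0.0, -4.58, 1.62, 2.07, 0.0], [-0.032, -0.0, -0.0, -9.16, 3.25, 4.14, 0.0], [-0.047, -0.0, -0.0, -13.75, 4.88, 6.21, 0.0], [-0.063, -0.0, -0.0, -18.33, 6.51, 8.28, 0.0]]
```

Call:
{"fn": "servo_tool", "kwargs": {"targets": [[[-0.021,0.003,-0.04,-3.75,3.15,-0.12,0],[-0.042,0.006,-0.08,-7.5,6.3,-0.24,0],[-0.063,0.009,-0.12,-11.24,9.45,-0.35,0],[-0.085,0.013,-0.16,-14.99,12.6,-0.47,0],[-0.106,0.016,-0.2,-18.74,15.75,-0.59,0]]]}}

```text
t: 0.72
ee_pos: [293.8, 389.0, 236.9]
ee_rot: [2.286, 2.038, 0.115]
contact_force: [-1.0, 0.4, -0.4]
gripper_width: 0.3
```

Call:
{"fn": "servo_tool", "kwargs": {"targets": [[[-0.021,0.003,-0.04,-4.3,2.34,0.11,0],[-0.042,0.006,-0.08,-8.6,4.68,0.22,0],[-0.058,0.007,-0.08,-13.02,6.85,2.16,0],[-0.074,0.007,-0.08,-17.43,9.02,4.1,0],[-0.089,0.008,-0.08,-21.85,11.19,6.04,0]]]}}

```text
t: 1.35
ee_pos: [384.4, 161.7, 187.7]
ee_rot: [2.151, 2.085, 0.207]
contact_force: [3.9, 2.2, 0.1]
gripper_width: -0.0
```

Call:
{"fn": "servo_tool", "kwargs": {"targets": [[[-0.016,0,0,-4.58,1.62,2.07,0],[-0.032,0,0,-9.16,3.25,4.14,0],[-0.047,0,0,-13.75,4.88,6.21,0],[-0.063,0,0,-18.33,6.51,8.28,0]]]}}

```text
t: 1.85
ee_pos: [458.4, -26.0, 119.1]
ee_rot: [2.118, 2.044, 0.268]
contact_force: [2.0, 0.0, 0.1]
gripper_width: -0.3
```

```bash
python3 - <<'E'
from h import *
for r in [[-0.106,0.016,-0.2,-18.74,15.75,-0.59],[-0.089,0.008,-0.08,-21.85,11.19,6.04],[-0.063,0,0,-18.33,6.51,8.28]]: apply(r)
from rig import ctrl,vision; import cv2
s=ctrl.observe(); p,R=cmd()
print("cmd",p.round(1),R.as_rotvec().round(3)); print(s["ee_pos"].round(1),s["ee_rot"].round(3),"local",tolocal(s["ee_pos"]).round(1),s["joint_positions"].round(2))
w=vision.get_image("wrist");t=vision.get_image("top");sd=vision.get_image("side")
cv2.imwrite("pics/w1.png",w[:,:,::-1]); cv2.imwrite("pics/t1.png",cv2.resize(t[170:330,320:510,::-1],None,fx=4,fy=3.7,interpolation=cv2.INTER_CUBIC))
cv2.imwrite("pics/s1.png",cv2.resize(sd[110:310,240:480,::-1],None,fx=3,fy=3,interpolation=cv2.INTER_CUBIC))
c=vision.get_calibration("top");print("tip px",proj(c,s["ee_pos"]))
c=vision.get_calibration("wrist");print(c); 
for n,q in [("pad",[-128,0,60]),("sw",[-122,-60,63]),("tip",None)]:
    print(n,proj(c,loc(q) if q else s["ee_pos"]))
E
```

```text
cmd [458.8 -25.5 120. ] [2.117 2.044 0.267]
[458.4 -26.  119.1] [2.118 2.044 0.268] local [-118.4  -64.5  119.1] [-0.35 -0.21  0.31  2.26  0.11  0.83  1.43]
tip px [450.67798754 300.38250261]
{'K': array([[339.52102548,   0.        , 321.14217068],
       [  0.        , 339.52102548, 238.89374937],
       [  0.        ,   0.        ,   1.        ]]), 'R': array([[ 0.04008122,  0.99919367,  0.0023483 ],
       [ 0.83824528, -0.03490392,  0.54417513],
       [ 0.5438183 , -0.01984275, -0.83896837]]), 't': array([   6.93194381, -417.16519163,   10.18662923])}
pad [427.29317963 226.01302829]
sw [327.66017021 237.64499198]
tip [320.36738356 308.46086506]
```

View pics/w1.png

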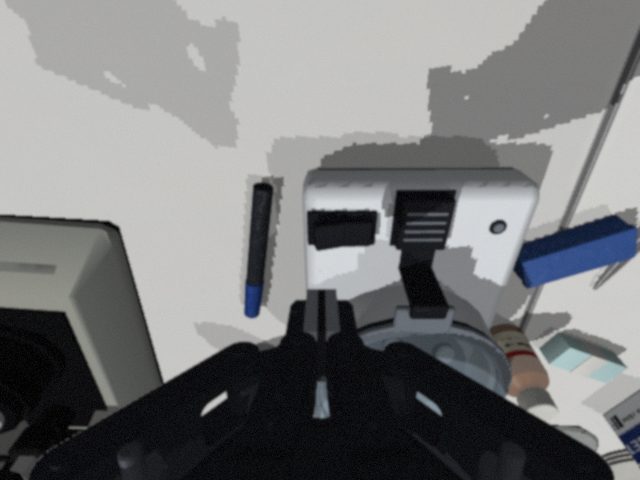

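View pics/t1.png

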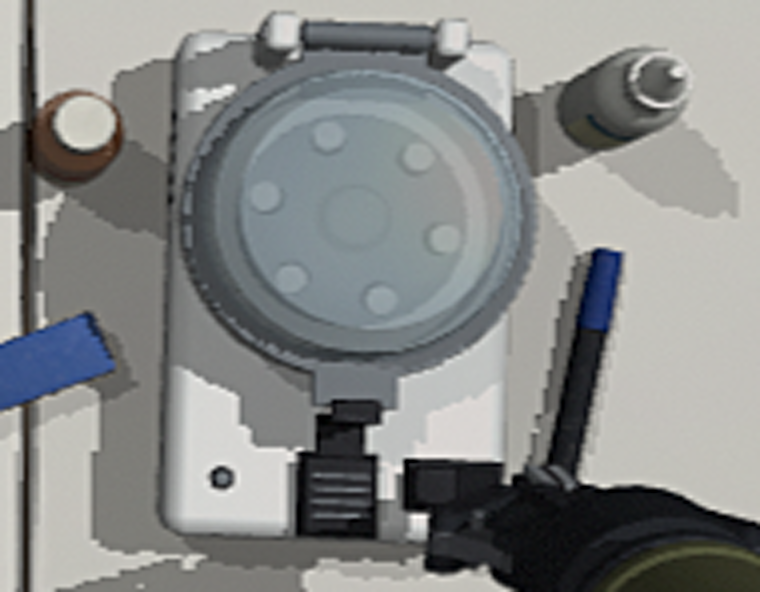

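View pics/s1.png

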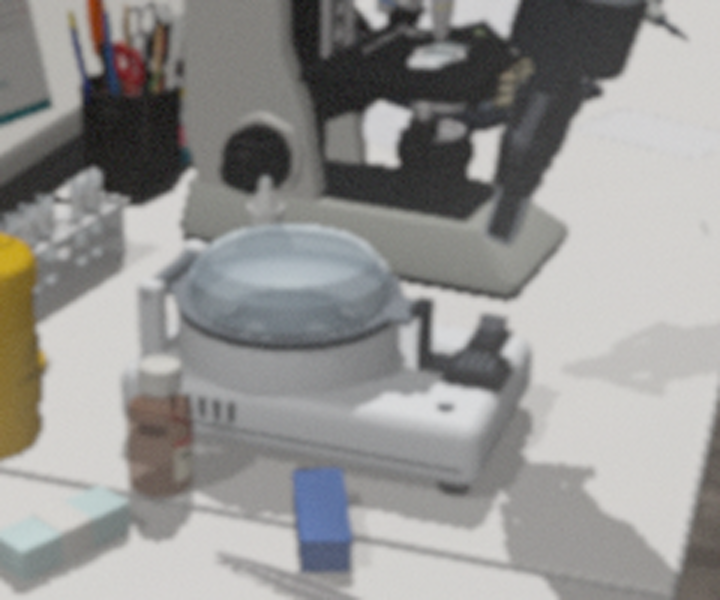

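```bash
python3 - <<'E'
from h import *
O_=ori(.26)
plan([(loc([-114,-64,z]),O_) for z in (80,70)],p=None)
print(); p=loc([-114,-64,70]); plan([(loc([-114,-64,z]),O_) for z in (68,66.5,65,64,63)],p=p,R=O_)
E
```

```text
[[-0.0, -0.0, -0.0, -0.0, -0.64, 3.97, 0.0], [-0.0, -0.0, -0.0, -0.0, -0.9, 4.94, 0.0]]

[[0.0, 0.0, 0.0, 0.0, -0.05, 0.19, 0.0], [0.0, 0.0, 0.0, 0.0, -0.09, 0.34, 0.0], [0.0, 0.0, 0.0, 0.0, -0.13, 0.48, 0.0], [0.0, 0.0, 0.0, 0.0, -0.15, 0.58, 0.0], [0.0, 0.0, 0.0, 0.0, -0.18, 0.68, 0.0]]
```

Call:
{"fn": "servo_tool", "kwargs": {"targets": [[[0,0,0,0,-0.64,3.97,0],[0,0,0,0,-0.9,4.94,0],[0,0,0,0,-0.9,4.94,0]]]}}

```text
t: 2.38
ee_pos: [461.6, -23.4, 69.3]
ee_rot: [2.118, 2.047, 0.266]
contact_force: [-0.2, -0.1, -0.5]
gripper_width: -0.1
```

Call:
{"fn": "servo_tool", "kwargs": {"targets": [[[0,0,0,0,-0.05,0.19,0],[0,0,0,0,-0.09,0.34,0],[0,0,0,0,-0.13,0.48,0]]]}}

```text
t: 2.75
ee_pos: [463.2, -24.0, 65.6]
ee_rot: [2.117, 2.044, 0.27]
contact_force: [-1.4, -1.4, 6.7]
gripper_width: -0.1
```

Call:
{"fn": "servo_tool", "kwargs": {"targets": [[[0,0,0,0,-0.03,0.1,0],[0,0,0,0,-0.05,0.19,0]]]}}

```text
t: 3.0
ee_pos: [462.4, -24.3, 62.8]
ee_rot: [2.119, 2.044, 0.268]
contact_force: [0.3, 0.1, 0.6]
gripper_width: -0.2
```

Call:
{"fn": "servo_tool", "kwargs": {"targets": [[[0,0,0,0,-0.03,0.1,0],[0,0,0,0,-0.05,0.19,0]]]}}

```text
t: 3.25
ee_pos: [462.2, -24.0, 61.3]
ee_rot: [2.119, 2.045, 0.267]
contact_force: [-7.8, -0.3, 17.4]
gripper_width: -0.6
```

```bash
python3 - <<'E'
from h import *
for r in [[0,0,0,0,-.9,4.94],[0,0,0,0,-.13,.48],[0,0,0,0,-.05,.19],[0,0,0,0,-.05,.19]]: apply(r)
print(cmd()[0], tolocal(cmd()[0]))
plan([(loc([-116,-64,100]),ori(.26)),(loc([-126,0,105]),ori(.4)),(loc([-126,0,80]),ori(.4))],ang=6)
E
```

```text
[462.81192734 -25.66398896  61.09239903] [-114.01860359  -63.9930171    61.09239903]
[[-0.0, -0.0, -0.0, 0.0, 0.81, -3.81, 0.0], [-0.07, -0.0, -0.0, 3.2, 0.39, -4.18, 0.0], [-0.14, -0.0, -0.0, 6.4, -0.03, -4.55, 0.0], [-0.14, -0.0, -0.0, 6.4, -0.67, -2.13, 0.0]]
```

Call:
{"fn": "servo_tool", "kwargs": {"targets": [[[0,0,0,0,0.81,-3.81,0],[-0.07,0,0,3.2,0.39,-4.18,0],[-0.14,0,0,6.4,-0.03,-4.55,0],[-0.14,0,0,6.4,-0.67,-2.13,0],[-0.14,0,0,6.4,-0.67,-2.13,0]]]}}

```text
t: 3.88
ee_pos: [450.2, 40.1, 77.4]
ee_rot: [2.036, 1.968, 0.392]
contact_force: [-0.2, -0.9, -0.0]
gripper_width: 0.0
```

```bash
python3 - <<'E'
from h import *
apply([-.14,0,0,6.4,-.67,-2.13])
from rig import ctrl,vision; import cv2
s=ctrl.observe(); p,R=cmd()
print("cmd",p.round(1),tolocal(s["ee_pos"]).round(1),s["joint_positions"].round(2))
c=vision.get_calibration("wrist")
w=vision.get_image("wrist");t=vision.get_image("top")
cv2.imwrite("pics/w2.png",w[:,:,::-1]); cv2.imwrite("pics/t2.png",cv2.resize(t[170:330,320:510,::-1],None,fx=4,fy=3.7,interpolation=cv2.INTER_CUBIC))
for n,q in [("pad",[-128,0,60]),("sw",[-122,-60,60]),("claw top",[-96,0,94])]: print(n,proj(c,loc(q)))
E
```

```text
cmd [453.1  38.7  80. ] [-128.9    1.3   77.4] [-0.37 -0.24  0.13  2.42  0.24  0.59  1.13]
pad [316.88637059 279.72607649]
sw [202.35222612 287.48897606]
claw top [316.76174796 374.12862233]
```

View pics/w2.png

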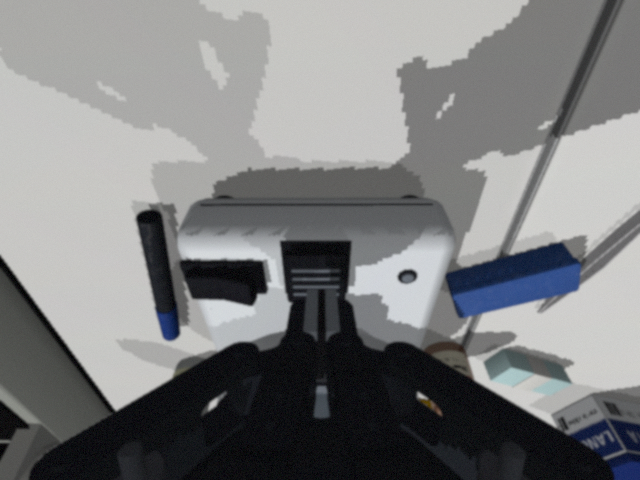

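View pics/t2.png

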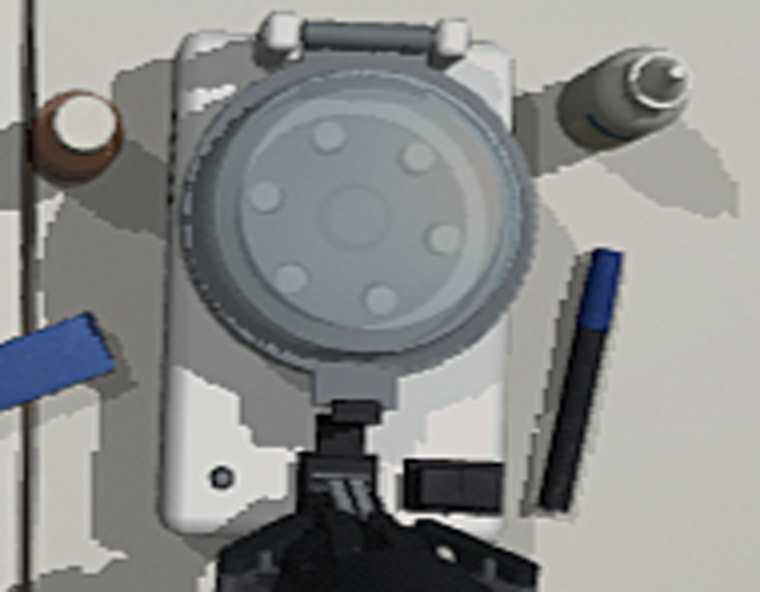

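The switch is now off: its highlight has moved to the inner half, and the base hasn't moved. Joint 4 is near its limit at 2.42, so I'll use less tilt for the tab.

```bash
python3 - <<'E'
from h import *
plan([(loc([-123,0,80]),ori(.25)),(loc([-123,0,67]),ori(.25))],ang=4.5)
print(); p=loc([-123,0,67]); plan([(loc([-123,0,z]),ori(.25)) for z in (64,62,60,58.5,57)],p=p,R=ori(.25))
E
```

```text
[[0.075, -0.0, -0.0, -0.0, 0.14, 0.06, 0.0], [0.15, -0.0, -0.0, -0.0, 0.27, 0.11, 0.0], [0.15, -0.0, -0.0, -0.0, -0.23, 1.31, 0.0]]

[[0.0, 0.0, 0.0, 0.0, -0.07, 0.29, 0.0], [0.0, 0.0, 0.0, 0.0, -0.12, 0.48, 0.0], [0.0, 0.0, 0.0, 0.0, -0.17, 0.68, 0.0], [0.0, 0.0, 0.0, 0.0, -0.21, 0.82, 0.0], [0.0, 0.0, 0.0, 0.0, -0.25, 0.97, 0.0]]
```

Call:
{"fn": "servo_tool", "kwargs": {"targets": [[[0.075,0,0,0,0.14,0.06,0],[0.15,0,0,0,0.27,0.11,0],[0.15,0,0,0,-0.23,1.31,0],[0.15,0,0,0,-0.23,1.31,0]]]}}

```text
t: 4.47
ee_pos: [454.0, 39.6, 65.0]
ee_rot: [2.125, 2.051, 0.254]
contact_force: [0.5, 0.5, 0.3]
gripper_width: -0.3
```

Call:
{"fn": "servo_tool", "kwargs": {"targets": [[[0,0,0,0,-0.07,0.29,0],[0,0,0,0,-0.12,0.48,0],[0,0,0,0,-0.17,0.68,0]]]}}

```text
t: 4.85
ee_pos: [455.1, 40.2, 59.6]
ee_rot: [2.124, 2.051, 0.258]
contact_force: [-3.4, 0.3, 3.3]
gripper_width: 0.3
```

Call:
{"fn": "servo_tool", "kwargs": {"targets": [[[0,0,0,0,-0.05,0.2,0],[0,0,0,0,-0.08,0.32,0],[0,0,0,0,-0.08,0.32,0]]]}}

```text
t: 5.22
ee_pos: [455.2, 40.2, 56.2]
ee_rot: [2.125, 2.051, 0.257]
contact_force: [-4.1, 0.6, 3.1]
gripper_width: 0.2
```

```bash
python3 - <<'E'
from h import *
for r in [[.15,0,0,0,-.23,1.31],[0,0,0,0,-.17,.68],[0,0,0,0,-.08,.32]]: apply(r)
from rig import ctrl,vision; import cv2
s=ctrl.observe(); print("cmd",cmd()[0].round(1),tolocal(s["ee_pos"]).round(1),s["joint_positions"].round(2),s["contact_force"].round(1))
sd=vision.get_image("side")
cv2.imwrite("pics/s2.png",cv2.resize(sd[110:310,240:480,::-1],None,fx=3,fy=3,interpolation=cv2.INTER_CUBIC))
E
```

```text
cmd [456.1  38.6  56.7] [-123.9    1.5   56.2] [-0.4  -0.1   0.2   2.31  0.12  0.68  1.26] [-4.1  0.6  3.1]
```

View pics/s2.png

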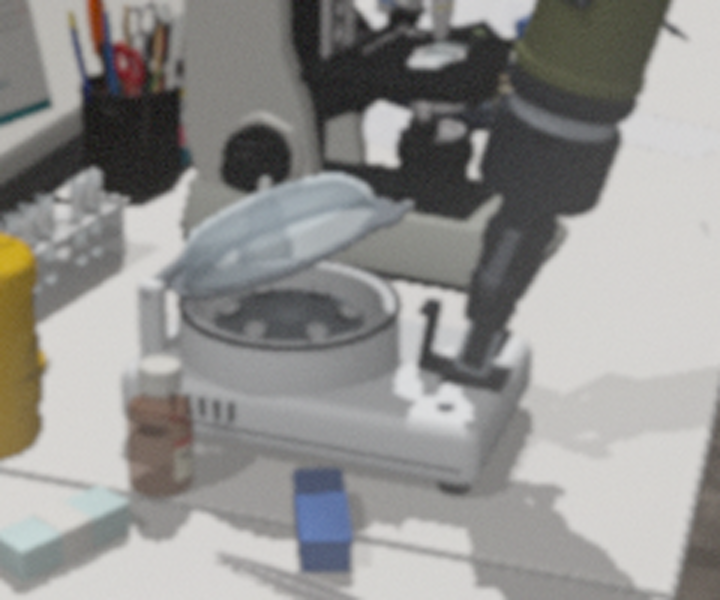

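The lid has sprung up, with the lip at about (408,206) in the crop. Next I back off, tilt the tool, get under the lip and sweep it back.

```bash
python3 - <<'E'
from h import *
f=.6; off=np.array([9.,0,6.2])
lip=lambda th: np.array([82-170*np.cos(th),0,90+170*np.sin(th)])
g=[(loc([-126,0,75]),ori(.25)),(loc([-130,0,110]),ori(.35)),(loc([-100,0,125]),ori(f)),(loc([-80,0,121]),ori(f))]
plan(g,ang=8)
print(); path=[]
for th in (.40,.5,.6,.7,.8,.9,.97): path.append((loc(lip(th)+25*np.array([.565,0,-.825])-off),ori(f)))
for th in (1.1,1.2,1.3,1.4,1.48,1.54,1.58): path.append((loc(np.array([82-147*np.cos(th),0,90+147*np.sin(th)])-off),ori(f)))
print(np.array([tolocal(q) for q,_ in path]).round(0)[:,[0,2]].tolist())
plan(path,p=loc([-80,0,121]),R=ori(f))
E
```

```text
[[-0.0, -0.0, -0.0, -0.0, 0.16, -1.85, 0.0], [-0.1, -0.0, -0.0, 0.0, 0.63, -5.34, 0.0], [-0.225, -0.0, -0.0, 0.0, 2.27, -5.7, 0.0], [-0.35, -0.0, -0.0, 0.0, 3.91, -6.05, 0.0], [-0.35, -0.0, -0.0, 0.0, 5.75, -5.17, 0.0]]

[[-69.0, 129.0], [-62.0, 145.0], [-53.0, 159.0], [-43.0, 173.0], [-31.0, 185.0], [-19.0, 196.0], [-9.0, 203.0], [6.0, 215.0], [20.0, 221.0], [34.0, 225.0], [48.0, 229.0], [60.0, 230.0], [68.0, 231.0], [74.0, 231.0]]
[[0.0, 0.0, 0.0, 0.0, 1.34, -0.1, 0.0], [0.0, 0.0, 0.0, -0.0, 2.82, -0.94, 0.0], [0.0, 0.0, 0.0, -0.0, 4.37, -1.64, 0.0], [0.0, 0.0, 0.0, 0.0, 5.98, -2.17, 0.0], [0.0, 0.0, 0.0, 0.0, 7.64, -2.54, 0.0]]
[[0.0, 0.0, 0.0, -0.0, 1.69, -0.21, 0.0], [0.0, 0.0, 0.0, -0.0, 2.87, -0.25, 0.0], [0.0, 0.0, 0.0, -0.0, 4.78, -0.33, 0.0], [0.0, 0.0, 0.0, -0.0, 6.23, -0.07, 0.0], [0.0, 0.0, 0.0, -0.0, 7.64, 0.34, 0.0]]
[[0.0, 0.0, 0.0, -0.0, 1.36, 0.54, 0.0], [0.0, 0.0, 0.0, -0.0, 2.41, 1.07, 0.0], [0.0, 0.0, 0.0, -0.0, 3.17, 1.53, 0.0], [0.0, 0.0, 0.0, -0.0, 3.66, 1.85, 0.0]]
```

Call:
{"fn": "servo_tool", "kwargs": {"targets": [[[0,0,0,0,0.16,-1.85,0],[-0.1,0,0,0,0.63,-5.34,0],[-0.225,0,0,0,2.27,-5.7,0],[-0.35,0,0,0,3.91,-6.05,0],[-0.35,0,0,0,5.0,-5.53,0]]]}}

```text
t: 5.9
ee_pos: [491.8, 38.9, 122.0]
ee_rot: [1.908, 1.844, 0.57]
contact_force: [0.3, 0.1, -0.9]
gripper_width: -0.1
```

```bash
python3 - <<'E'
from h import *
apply([-.35,0,0,0,5.0,-5.53])
from rig import ctrl,vision; import cv2
s=ctrl.observe(); print("cmd",tolocal(cmd()[0]).round(1),tolocal(s["ee_pos"]).round(1),s["joint_positions"].round(2),s["contact_force"].round(1),(cmd()[1].inv()*Ro.from_rotvec(s["ee_rot"])).as_rotvec())
sd=vision.get_image("side")
cv2.imwrite("pics/s3.png",cv2.resize(sd[110:310,240:480,::-1],None,fx=3,fy=3,interpolation=cv2.INTER_CUBIC))
E
```

```text
cmd [-88.2  -0.  122.6] [-87.3   1.5 122. ] [-0.05 -0.3  -0.18  2.44  0.24  0.43  1.12] [ 0.3  0.1 -0.9] [ 0.00057516  0.00039452 -0.00066057]
```

View pics/s3.png

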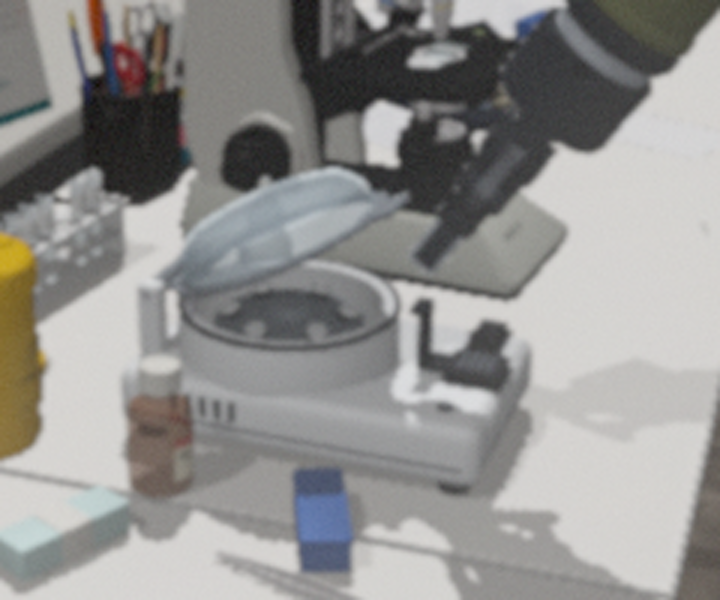

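```bash
python3 - <<'E'
from h import *
f=.6; off=np.array([9.,0,6.2])
lip=lambda th: np.array([82-170*np.cos(th),0,90+170*np.sin(th)])
path=[]
for th in (.36,.45,.52,.59,.66,.74,.82,.9,.97): path.append((loc(lip(th)+25*np.array([.565,0,-.825])-off),ori(f)))
for th in (1.1,1.2,1.3,1.4,1.48,1.54,1.58): path.append((loc(np.array([82-147*np.cos(th),0,90+147*np.sin(th)])-off),ori(f)))
plan(path)
E
```

```text
[[-0.0, -0.0, -0.0, 0.0, 1.36, 0.88, 0.0], [-0.0, -0.0, -0.0, 0.0, 2.65, 0.06, 0.0], [-0.0, -0.0, -0.0, 0.0, 3.7, -0.5, 0.0], [-0.0, -0.0, -0.0, 0.0, 4.79, -0.98, 0.0], [-0.0, -0.0, -0.0, 0.0, 5.91, -1.38, 0.0]]
[[-0.0, -0.0, -0.0, 0.0, 1.31, -0.36, 0.0], [-0.0, -0.0, -0.0, 0.0, 2.65, -0.62, 0.0], [-0.0, -0.0, -0.0, 0.0, 4.0, -0.77, 0.0], [-0.0, -0.0, -0.0, 0.0, 5.19, -0.81, 0.0], [-0.0, -0.0, -0.0, 0.0, 7.09, -0.89, 0.0]]
[[-0.0, -0.0, -0.0, 0.0, 1.45, 0.26, 0.0], [-0.0, -0.0, -0.0, 0.0, 2.86, 0.66, 0.0], [-0.0, -0.0, -0.0, 0.0, 4.23, 1.21, 0.0], [-0.0, -0.0, -0.0, 0.0, 5.27, 1.74, 0.0], [-0.0, -0.0, -0.0, 0.0, 6.03, 2.19, 0.0]]
[[-0.0, -0.0, -0.0, 0.0, 0.49, 0.33, 0.0]]
```

Call:
{"fn": "servo_tool", "kwargs": {"targets": [[[0,0,0,0,1.36,0.88,0],[0,0,0,0,2.65,0.06,0],[0,0,0,0,3.7,-0.5,0],[0,0,0,0,4.79,-0.98,0],[0,0,0,0,5.91,-1.38,0]]]}}

```text
t: 6.58
ee_pos: [532.8, 37.7, 167.2]
ee_rot: [1.91, 1.844, 0.57]
contact_force: [-0.2, 0.2, 0.3]
gripper_width: 0.0
```

```bash
python3 - <<'E'
from h import *
apply([0,0,0,0,5.91,-1.38])
from rig import ctrl,vision; import cv2
s=ctrl.observe(); print("cmd",tolocal(cmd()[0]).round(1),tolocal(s["ee_pos"]).round(1),s["joint_positions"].round(2),s["contact_force"].round(1))
sd=vision.get_image("side")
cv2.imwrite("pics/s4.png",cv2.resize(sd[110:310,240:480,::-1],None,fx=3,fy=3,interpolation=cv2.INTER_CUBIC))
E
```

```text
cmd [-47.2  -0.  167.4] [-46.3   1.7 167.2] [-0.07 -0.26 -0.13  2.31  0.2   0.51  1.19] [-0.2  0.2  0.3]
```

View pics/s4.png

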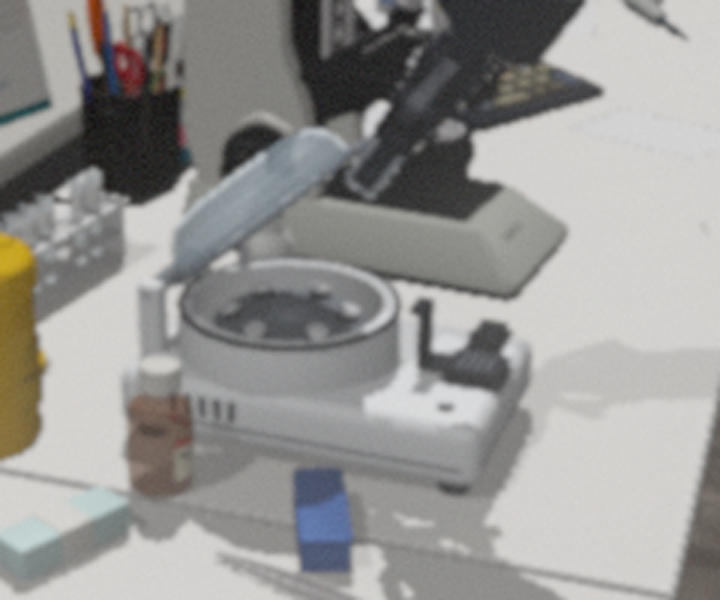

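The lid is rising on the finger as planned, so I'll continue the arc.

Call:
{"fn": "servo_tool", "kwargs": {"targets": [[[0,0,0,0,1.31,-0.36,0],[0,0,0,0,2.65,-0.62,0],[0,0,0,0,4.0,-0.77,0],[0,0,0,0,5.19,-0.81,0],[0,0,0,0,7.09,-0.89,0]]]}}

```text
t: 7.25
ee_pos: [586.2, 35.4, 213.3]
ee_rot: [1.911, 1.844, 0.568]
contact_force: [-1.0, -0.1, -0.9]
gripper_width: -0.0
```

Call:
{"fn": "servo_tool", "kwargs": {"targets": [[[0,0,0,0,1.45,0.26,0],[0,0,0,0,2.86,0.66,0],[0,0,0,0,4.23,1.21,0],[0,0,0,0,5.27,1.74,0],[0,0,0,0,6.03,2.19,0]]]}}

```text
t: 7.88
ee_pos: [648.8, 33.4, 229.2]
ee_rot: [1.91, 1.844, 0.569]
contact_force: [-0.3, 1.0, -0.5]
gripper_width: -0.2
```

```bash
python3 - <<'E'
from h import *
apply([0,0,0,0,7.09,-.89]);apply([0,0,0,0,6.03,2.19])
from rig import ctrl,vision; import cv2
s=ctrl.observe(); print("cmd",tolocal(cmd()[0]).round(1),tolocal(s["ee_pos"]).round(1),s["joint_positions"].round(2),s["contact_force"].round(1))
sd=vision.get_image("side")
cv2.imwrite("pics/s5.png",cv2.resize(sd[90:310,240:480,::-1],None,fx=2.7,fy=2.7,interpolation=cv2.INTER_CUBIC))
E
```

```text
cmd [ 68.5  -0.  230.7] [ 69.7   1.5 229.2] [-0.07 -0.06 -0.07  2.01  0.17  0.61  1.28] [-0.3  1.  -0.5]
```

View pics/s5.png

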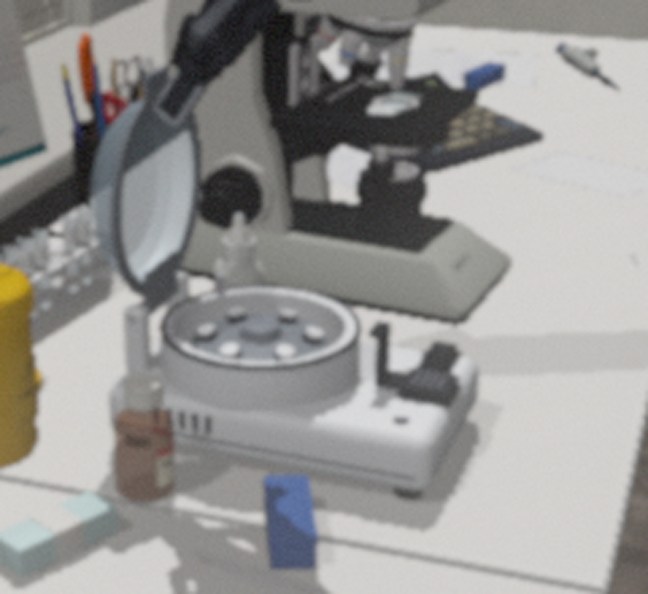

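The lid is about upright. I'll push a bit further, nearly to the stop, then retreat.

```bash
python3 - <<'E'
from h import *
plan([(loc([x,0,230]),ori(.6)) for x in (76,83,90,94)])
plan([(loc([60,0,232]),ori(.6)),(loc([10,0,250]),ori(.6)),(loc([-40,0,270]),ori(.6)),(loc([-90,0,290]),ori(.5))],p=loc([94,0,230]),R=ori(.6))
E
```

```text
[[-0.0, -0.0, -0.0, 0.0, 0.58, 0.49, 0.0], [-0.0, -0.0, -0.0, 0.0, 1.16, 0.88, 0.0], [-0.0, -0.0, -0.0, 0.0, 1.74, 1.28, 0.0], [-0.0, -0.0, -0.0, 0.0, 2.07, 1.5, 0.0]]
[[0.0, 0.0, 0.0, -0.0, -2.69, -2.08, 0.0], [0.0, 0.0, 0.0, -0.0, -5.8, -6.39, 0.0], [0.0, 0.0, 0.0, -0.0, -8.8, -10.87, 0.0], [0.1, 0.0, 0.0, -0.0, -11.8, -15.34, 0.0]]
```

Call:
{"fn": "servo_tool", "kwargs": {"targets": [[[0,0,0,0,0.58,0.49,0],[0,0,0,0,1.16,0.88,0],[0,0,0,0,1.74,1.28,0],[0,0,0,0,2.07,1.5,0],[0,0,0,0,2.07,1.5,0]]]}}

```text
t: 8.55
ee_pos: [673.8, 32.4, 228.6]
ee_rot: [1.91, 1.844, 0.57]
contact_force: [-0.1, 0.4, -0.3]
gripper_width: 0.2
```

Call:
{"fn": "servo_tool", "kwargs": {"targets": [[[0,0,0,0,-2.69,-2.08,0],[0,0,0,0,-5.8,-6.39,0],[0,0,0,0,-8.8,-10.87,0],[0.1,0,0,0,-11.8,-15.34,0],[0.1,0,0,0,-11.8,-15.34,0]]]}}

```text
t: 9.18
ee_pos: [509.8, 49.9, 243.7]
ee_rot: [2.001, 1.944, 0.397]
contact_force: [0.3, 0.0, 0.7]
gripper_width: 0.1
```

```bash
python3 - <<'E'
from h import *
from rig import ctrl,vision; import cv2
s=ctrl.observe(); print(s["t"],tolocal(s["ee_pos"]).round(1),s["contact_force"].round(1))
sd=vision.get_image("side");t=vision.get_image("top")
c=vision.get_calibration("side"); print("lip open px",proj(c,loc([109,0,258])),"at 1.5",proj(c,loc([70,0,260])))
cv2.imwrite("pics/s6.png",cv2.resize(sd[90:310,240:480,::-1],None,fx=2.7,fy=2.7,interpolation=cv2.INTER_CUBIC))
cv2.imwrite("pics/t6.png",cv2.resize(t[150:330,270:510,::-1],None,fx=3,fy=3,interpolation=cv2.INTER_CUBIC))
E
```

```text
9.175 [-69.7  13.1 243.7] [0.3 0.  0.7]
lip open px [282.64511558 115.3267499 ] at 1.5 [301.52682558 116.03458117]
```

View pics/s6.png

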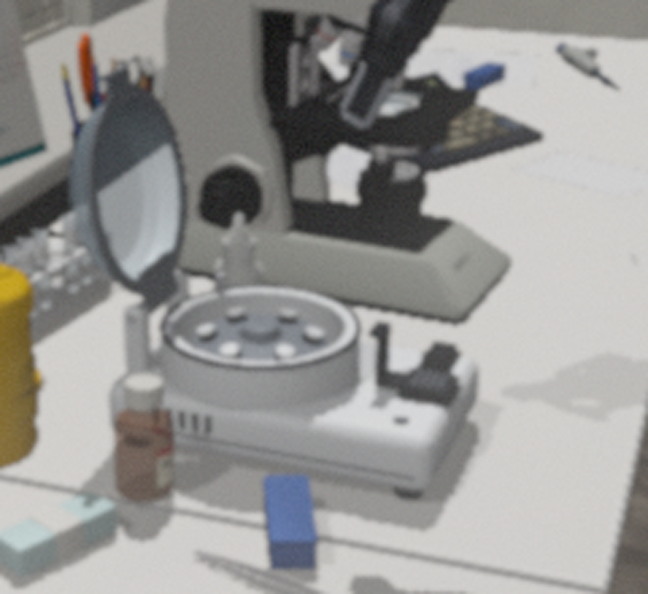

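View pics/t6.png

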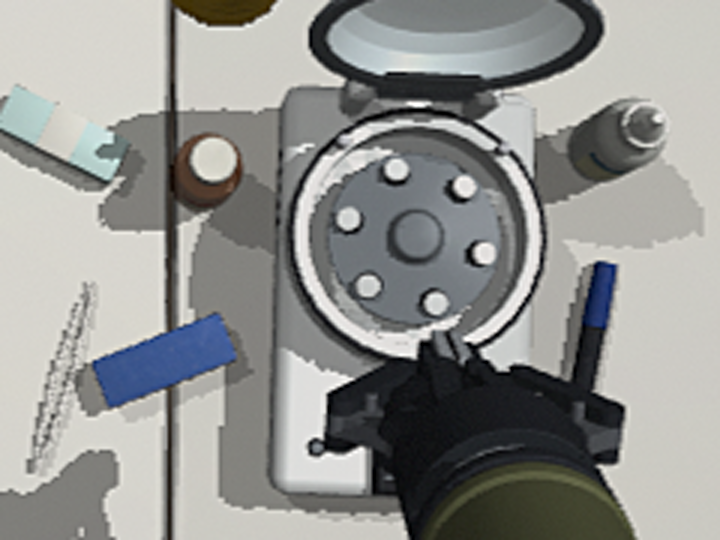

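```bash
python3 - <<'E'
from rig import ctrl,vision; import cv2
w=vision.get_image("wrist");s=ctrl.observe();print(abs(s["joint_velocities"]).max())
cv2.imwrite("pics/w6.png",w[:,:,::-1])
a=cv2.imread("pics/top0.png");b=vision.get_image("top")[:,:,::-1]
d=cv2.absdiff(a,b).max(2); cv2.imwrite("pics/d6.png",d[150:330,260:510])
for n,(r0,r1,c0,c1) in dict(bottle=(190,222,325,352),mailer=(253,285,298,350),dropper=(180,212,462,495),pen=(235,275,455,478),slides=(175,215,264,315),forceps=(245,310,278,302)).items(): print(n,(d[r0:r1,c0:c1]>40).mean().round(3))
E
```

```text
0.06897285031583947
bottle 0.126
mailer 0.032
dropper 0.004
pen 0.025
slides 0.073
forceps 0.059
```

View pics/w6.png

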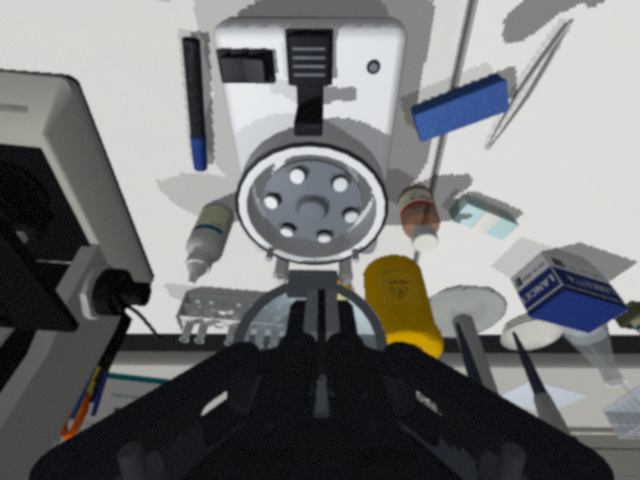

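```bash
python3 -c "
from rig import job_done
print(job_done())"
```

```text
the job is handed in; nothing more can be done
None
```

The mini centrifuge is switched off and its lid is fully open. I pressed the rocker's raised half until it snapped over. Then I pressed the release tab, the lid sprang up, and I swept the lid back with the closed fingers under its lip. I backed the arm clear and handed the job in at about 9.3 s; it reported no verdict.

- **Switch:** the force rose to about 7 N, dropped to about 1 N, then rose again as the rocker bottomed. The last wrist picture shows the inner half proud.
- **Lid:** the lip is within about 4 px of where it should be when fully open. A lid at 1.5 rad would have been about 17 px away. It stayed open with the arm clear.
- **Tab:** it looks sprung back in the last pictures. I did not measure its angle.
- **Centrifuge and things round it:** the centrifuge looks unmoved in the last pictures. The before-and-after top views show only small differences at the six things. The largest is at the bottle, about 13% of pixels, which I put down to shadow because the bottle stands upright in place.
- **Arm at its joint limits:** on the final retreat the arm could not reach the pose I commanded. It stopped about 50 mm short, clear of everything, with no contact force.

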